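Snap the cover onto the terminal box

TASK

Pick up the loose grey cover by the rib on its top and put it on the open terminal box, pressing it straight down until both clip arms have snapped under the beads and it sits fully home, then let go. Press gently: only as hard as the clips need, without ramming the box, and leave the glassware, the tape and the stopper where they are.

Things in the scene. Friction and masses are not known exactly. Their poses are not given: they have to be found in the camera images.
- cover_handle (a point): Centre of the handle rib on top of the loose grey plastic cover, which stands upright on the tips of its two clip arms. Rib: 40 mm long (cover's x), 14 mm thick (y), top 13 mm above this point; plate's top face 13 mm below it, plate's underside 17 mm below, arm tips 36 mm below. The cover weighs about 0.1 kg and is the same after a half turn about z.
- cover_plate (a point): Centre of the underside of the cover's plate (87 x 69 x 4 mm; x, y, z of the cover), which comes to lie on the box's rim. Under the two long sides hang fixed skirts 15 mm deep, 63 mm apart inside; on the two short ends hang the clip arms, whose hooked tips reach 19 mm below; small locating lips under the plate enter the box.
- box_rim (a point): Centre of the open top of the grey terminal box, level with its rim, about 56 mm above the worktop; x along the long side, z up. The cover goes on with its x along this x, either way round, skirts outside the long walls (1.5 mm play each way; bevels take up about 3 mm). Fully home, cover_plate is at this point and cover_handle 17 mm above it (up to 1 mm of play).
- terminal_box: The box, 76 x 60 x 40 mm, open, terminal strip inside; origin under its centre. It rides on springy buffers on a fixed foot plate 116 x 78 x 6 mm: pressing sinks it a few mm (at most 7), so going to the height measured beforehand does not close it; it springs back up as the clips snap. That takes about 10 to 22 N, varying, then the force drops. Above 30 N the box suffers.
- clip_a (a joint): Swing of the rigid, sprung clip arm (24 mm wide) at the cover's +x end: 0 hanging (closed), positive outward. Its hook meets the bead on the box's short end when the plate is about 7 mm above the rim, swings out to about 0.2 riding over it, and is back near 0 (at most 0.1) once snapped under it (bead's lower edge 9 mm below the rim).
- clip_b (a joint): the same for the clip arm at the cover's -x end
- vial: loose closed sample vial with black cap, 21 mm diameter, 51 mm tall, bystander; origin at the centre of its foot
- small_beaker: loose glass beaker, 52 x 46 x 46 mm, bystander; origin at the centre of its foot
- tape: loose roll of brown tape lying flat, 96 mm diameter, 48 mm tall, bystander; origin at the centre of its underside
- stopper: loose black rubber stopper, 24 mm diameter, 24 mm tall, bystander; origin at the centre of its foot
Not all that is in view belongs to the job. Leave any blue look-alike of the part that bears cover_handle alone.

How it is judged:
At the end, for the whole second after the job is handed in: The cover sits level on the box, at most 1.5 mm from fully home in height, within 3 mm sideways and in line with it, with both clip arms hanging closed (under 0.1 rad) below the beads, and the fingers have let go (z of cover_handle in the frame of box_rim between 0.0155 and 0.0185 m and horizontal distance between cover_handle and box_rim below 0.003 m and angle between the z axis of cover_handle and the z axis of box_rim, either way round below 0.035 rad and angle between the x axis of cover_handle and the x axis of box_rim, either way round below 0.08 rad and value of joint each of clip_a, clip_b below 0.1 rad and contact force between the fingers and cover below 0.1 N); the robot touches nothing.
It fails at once if the box is pressed with more than 30 N by the cover or the robot (contact force between anything else and terminal_box above 30 N).
It fails at once if a bystander (vial, beaker, tape roll, stopper) is moved more than 20 mm (distance of any of vial, small_beaker, tape, stopper from where it was at the start of the episode above 0.02 m).
It also fails if it takes over 48 s, if anything falls off the work surface, if the arm or the gripper's body presses on something with over 40 N, if the wrist force passes 120 N, or if a joint passes its speed limit or range.

ROBOT

A 6-joint arm with a two-finger parallel gripper is mounted at the origin on a cart in front of the work surface, level with it; the furniture and walls round the work are solid. World frame = base frame: x ahead of the robot, y to its left, z up, the work surface at z = 0. Lengths are in m, angles in rad, forces in N, time in s.
With the tool pointing down it reaches from about 0.3 to 0.775 m from the base axis. Payload 14.6 kg.
Tool frame: the origin (TCP) lies at the very end of the fingers, on their centre line; the grasp point (between the pads) lies 19 mm behind it; z points along the fingers, y is the line along which they close (so a half turn about z gives the same grasp; the last joint's range is limited). The gripper opens to 94 mm and grips with 3 to 60 N. Pads are 16 mm wide; open, the fingers measure 119 mm over their backs; the gripper's body (75 mm by 177 mm) begins 78 mm behind the grasp point.
Start: joints at [-1.363, 0.3, 1.521, -0, 1.321, -0.067], TCP at [0.149, -0.529, 0.205] pointing down, gripper open.
Joint ranges: [-3.03, 3.03], [-0.79, 2.21], [0.23, 2.52], [-1.04, 4.18], [0, 3.07], [-2.55, 2.55]. Speed limits (rad/s): [2.22, 2.22, 2.57, 3.14, 3.14, 3.14].

INTERFACE

Orientations are given as [roll, pitch, yaw] about the fixed x, y, z axes, in that order (R = Rz(yaw) Ry(pitch) Rx(roll)).
In Python, from station import * gives the robot as it stands.
- The arm moves only by the tool jog_arm, never from a script. Its argument "rows" is a list of rows, each a list of 3 entries, a list of its own where there are three numbers: the shift along the tool's x, y, z in m, then the turn about the tool's z in degrees, then the finger opening in m, from 0 to 0.094. A call has 1 to 12 rows; each row shifts and turns the commanded pose from where the row before left it, along the tool's axes as they then stand; what a row does not reach is not made up. A row lasts 1/12 s, in which the tool goes at most 41.7 mm and 7.16 degrees, less where a joint would pass 70% of its speed; a pose out of reach is approached as far as the arm can. A call is refused whole if a number of a shift passes 0.0417 or a number of a turn 7.16, either way. A call with a gripper value outside its range is refused whole. The fingers move at their own pace and stop on an object; "squeeze" is the grip in N (left out, the last holds). Time passes only in rows, so rows that do not move let the fingers close. It gives the time, the measured TCP pose, the force, the opening and the grip force at its end, in the units of the state.
- get_obs(): the state, without advancing time (a new reading comes with each control period).
- camera(name): name is "side" or "top" or "wrist"; returns a dict with "image" (384x512x3 uint8, red, green, blue), "range_z" (384x512 float32, m along the optical axis (not along the pixel's ray), 0 where there is no reading), "K" (3x3 intrinsics, pixels), "world_from_camera" (4x4, takes a point from camera to world coordinates); the wrist camera has in their place "T_tool_cam" (4x4, takes a point from camera to tool coordinates, whose origin is the TCP and whose axes are the flange's). Camera axes: x right, y up, looking along -z (the intrinsics and any distortion apply to the point x, -y, -z); pixel columns grow to the right and rows downward; lengths in m; the calibration is good to about 2 mm. A picture is of the moment at which its call begins: read the wrist's pose just before it.
- hand_in(): hands the job in; it is judged then, once.
Trained networks look in a picture, given as the dict that the camera call returned (one of the last four; its "shot" number tells which), for a name from the list of things; names that differ only in an ending like _2 or _b are one class to them, and where a whole thing is asked for, a point or a joint stands for the part that bears it (a point fixed in the world has none). Each returns a list of dicts, best first, with "p" (0 to 1); they miss things now and then, are a little off and sometimes report something else, mostly with a low value. They report only what shows in the picture. A call takes as long as a camera call. They do not tell look-alikes from the thing itself.
- search_frame(label, picture): "at" ([column, row] as shares, 0 to 1, of the picture: columns of its width, rows of its height, amid what is visible of it).
- spot_point(label, picture): "at" ([column, row] as shares, 0 to 1, of the picture: columns of its width, rows of its height: a listed point, or the origin of a listed thing).
The state is a dict: "time_s": time; "qpos": joint angles; "joint_vel": joint speeds; "tau": joint torques, N m; "ee_pos": TCP position; "eef_rot": TCP orientation; "force": force on the tool from outside, world axes, zero at the start; "moment": the same for the moment, N m; "grip_width": finger opening in m; "grip_force": force on a finger pad.
Only numpy, scipy, OpenCV 4.12 (cv2) and the standard library are available. Lean on these libraries where they do the work, as an engineer would, in place of code of your own. Each camera call takes 0.05 s, during which the arm holds its last target. There are 200 camera calls.

## Working session

There is one attempt and no reset: what is moved stays moved. The work goes in short steps, Python scripts to look and compute and a tool call to move; the robot and the scene stay as the last step left them, time stands still between calls to the robot, and variables do not carry over. Pictures are saved under pics/ and viewed, at most 10 in all, crops included, and the job is handed in when it is done.

Besides the shell and the picture viewer there is one more tool, called as a command line: name --argument value ..., lists and objects as JSON in quotes. jog_arm: Moves the arm, as the interface text tells. Its arguments: {"type":"object","properties":{"rows":{"type":"array","items":{"type":"array"}},"squeeze":{"type":"number"}},"required":["rows"]}

```bash
mkdir -p pics
cat > h.py <<'E'
from station import *
import numpy as np, cv2
def wp(c,col,row,z=None,rz=None):
    K=c["K"];d=np.array([(col-K[0,2])/K[0,0],-(row-K[1,2])/K[1,1],-1.0])
    T=c["world_from_camera"]
    if rz is not None: return T[:3,:3]@(d*rz)+T[:3,3]
    v=T[:3,:3]@d; s=(z-T[2,3])/v[2]; return T[:3,3]+s*v
def cloud(c):
    r=c["range_z"];v,u=np.mgrid[:384,:512];K=c["K"]
    p=np.stack([(u-K[0,2])/K[0,0]*r,-(v-K[1,2])/K[1,1]*r,-r],-1)
    T=c["world_from_camera"]; return p@T[:3,:3].T+T[:3,3]
E
python3 - <<'E'
from h import *
o=get_obs();print(o["ee_pos"],o["eef_rot"],o["time_s"],o["force"],o["grip_width"])
ims=[]
for n in("top","side"):
    c=camera(n);P=cloud(c);print(n,c["K"].tolist(),[k for k in c]);np.savez("c_"+n,**{k:c[k] for k in("image","range_z","K","world_from_camera")})
    cv2.imwrite(f"pics/{n}.png",c["image"][...,::-1])
    for l in("cover_handle","cover_plate","box_rim"):
        for d in spot_point(l,c)[:3]:
            u,v=d["at"][0]*512,d["at"][1]*384
            print(l,round(d["p"],2),round(u,1),round(v,1),P[min(int(v),383),min(int(u),511)].round(4))
    for l in ("vial","small_beaker","tape","stopper"):
        for d in search_frame(l,c)[:2]:
            u,v=d["at"][0]*512,d["at"][1]*384
            print(l,round(d["p"],2),round(u),round(v),P[min(int(v),383),min(int(u),511)].round(3))
    ims.append(c["image"])
cv2.imwrite("pics/both.png",cv2.resize(np.vstack(ims),None,fx=.78,fy=.78)[...,::-1])
E
```

```text
[ 0.14916869 -0.52912393  0.20490099] [-3.14048429e+00 -4.19564632e-05  2.74789678e-01] 0.0 [-0.10476826 -0.48772333  0.04797618] 0.093827271230941
top [[439.06291964434246, 0.0, 261.831056939551], [0.0, 439.06291964434246, 189.97096889873146], [0.0, 0.0, 1.0]] ['image', 'range_z', 'K', 'world_from_camera', 'shot']
cover_handle 0.75 216.1 211.4 [0.532  0.0942 0.0486]
cover_handle 0.75 161.8 265.5 [0.4243 0.2046 0.0517]
cover_plate 0.66 162.8 262.1 [0.4302 0.2033 0.049 ]
cover_plate 0.62 217.3 213.0 [0.5277 0.092  0.0501]
box_rim 0.85 316.7 223.8 [ 0.5042 -0.1124  0.0384]
vial 0.42 267 280 [ 0.393 -0.006  0.054]
small_beaker 0.78 262 118 [ 0.745 -0.003  0.011]
tape 0.68 336 115 [ 0.755 -0.17   0.   ]
side [[438.26316453364404, 0.0, 254.99356254404657], [0.0, 438.26316453364404, 184.46726361442964], [0.0, 0.0, 1.0]] ['image', 'range_z', 'K', 'world_from_camera', 'shot']
cover_handle 0.93 229.3 174.8 [0.5238 0.0864 0.0397]
cover_handle 0.7 174.8 164.2 [0.4197 0.1888 0.037 ]
cover_plate 0.79 230.4 178.8 [0.5261 0.0884 0.0288]
cover_plate 0.62 173.9 168.7 [0.4178 0.2019 0.0216]
box_rim 0.73 245.8 213.1 [ 0.5112 -0.075   0.0331]
vial 0.82 169 209 [ 0.379 -0.02   0.038]
vial 0.31 231 182 [0.524 0.083 0.022]
small_beaker 0.65 332 178 [0.739 0.021 0.026]
tape 0.94 367 222 [ 0.695 -0.195  0.045]
stopper 0.47 315 205 [ 0.664 -0.053  0.011]
```

View pics/top.png

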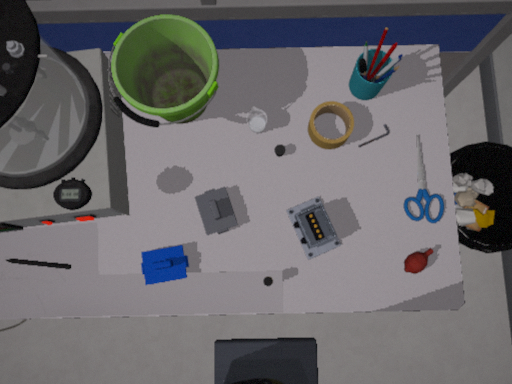

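View pics/side.png

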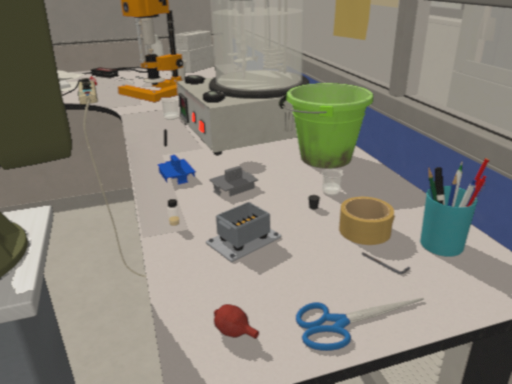

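Candidates for the cover are the grey one at top (216,211) / side (230,178) and the blue one at top (164,265) / side (176,168). The grey one fits the task, because the blue one is the look-alike. The box is at top (316,227). I'll confirm with a crop and fit the poses from depth.

```bash
cat >> h.py <<'E'
def rect(P,m,lab):
    q=P[m][:,:2].astype(np.float32)
    (cx,cy),(w,h),a=cv2.minAreaRect(q*1000)
    if h>w:w,h,a=h,w,a+90
    print(lab,len(q),"c",round(cx,1),round(cy,1),"size",round(w,1),round(h,1),"long-axis deg",round((a+90)%180-90,1),"zmed",P[m][:,2].mean().round(4))
E
python3 - <<'E'
from h import *
c=dict(np.load("c_top.npz"));P=cloud(c)
im=c["image"]
crop=np.hstack([cv2.resize(im[170:260,175:255],None,fx=5,fy=5,interpolation=2),cv2.resize(im[185:275,280:350],None,fx=5,fy=5,interpolation=2)])
cv2.imwrite("pics/crop.png",crop[...,::-1])
v,u=np.mgrid[:384,:512]
def near(x,y,r):return (abs(u-x)<r)&(abs(v-y)<r)
cm=near(216,211,32);bm=near(316,227,34);z=P[...,2]
print(c["world_from_camera"].round(3).tolist())
for m,n in((cm,"cov"),(bm,"box")):
    print(n,np.histogram(z[m],bins=np.arange(-.01,.08,.005)))
rect(P,cm&(z>.015)&(z<.045),"plate");rect(P,cm&(z>.04),"rib40");rect(P,cm&(z>.025),"cover>25")
rect(P,bm&(z>.04),"box>40");rect(P,bm&(z>.048),"box>48")
s=dict(np.load("c_side.npz"));Q=cloud(s);zz=Q[...,2]
def near(x,y,r):return (abs(u-x)<r)&(abs(v-y)<r)
m=near(232,180,26);rect(Q,m&(zz>.04),"s rib");rect(Q,m&(zz>.025),"s cov");m=near(243,225,32);rect(Q,m&(zz>.05),"s box>50")
print(np.percentile(zz[near(232,180,26)],[50,90,99]),np.percentile(zz[m],[50,90,99]))
E
```

```text
[[-0.019, 0.983, -0.181, 0.408], [-1.0, -0.02, 0.001, -0.0], [-0.003, 0.181, 0.983, 0.948], [0.0, 0.0, 0.0, 1.0]]
cov (array([   2,  973, 1609,   15,    5,   18,  934,  253,    2,    6,    7,
         88,   41,    0,    0,    0,    0]), array([-0.01 , -0.005,  0.   ,  0.005,  0.01 ,  0.015,  0.02 ,  0.025,
        0.03 ,  0.035,  0.04 ,  0.045,  0.05 ,  0.055,  0.06 ,  0.065,
        0.07 ,  0.075]))
box (array([   0,  883, 1736,  550,   33,  152,  324,   38,  103,  215,   74,
         46,  130,  189,    3,    0,    0]), array([-0.01 , -0.005,  0.   ,  0.005,  0.01 ,  0.015,  0.02 ,  0.025,
        0.03 ,  0.035,  0.04 ,  0.045,  0.05 ,  0.055,  0.06 ,  0.065,
        0.07 ,  0.075]))
plate 1220 c 538.2 98.4 size 93.9 68.7 long-axis deg 17.5 zmed 0.0239
rib40 152 c 478.2 58.6 size 181.4 21.8 long-axis deg 33.4 zmed 0.1434
cover>25 413 c 487.3 74.2 size 204.6 72.5 long-axis deg 23.9 zmed 0.0694
box>40 455 c 479.4 -60.9 size 166.6 83.9 long-axis deg -67.2 zmed 0.0778
box>48 353 c 479.4 -60.9 size 166.6 83.9 long-axis deg -67.2 zmed 0.0878
s rib 139 c 444.0 -325.4 size 887.7 50.8 long-axis deg 77.0 zmed 0.0672
s cov 253 c 444.0 -325.3 size 887.7 51.4 long-axis deg 77.1 zmed 0.0515
s box>50 354 c 434.5 -416.0 size 704.2 94.4 long-axis deg 78.7 zmed 0.0682
[-0.00124216  0.02376349  0.05296619] [0.00485572 0.0491489  0.05467164]
```

View pics/crop.png

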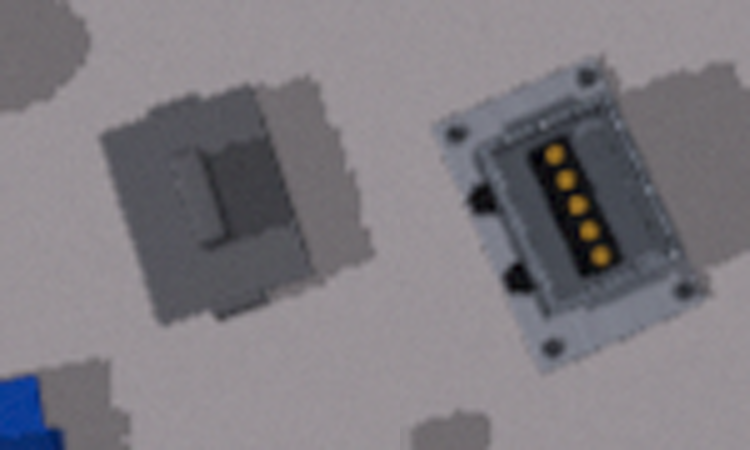

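The crop confirms the grey cover (centre about 216,211), with its long axis running near image-vertical, tilted about 18°. The box is alongside, tilted about 23°. I'll fit again with the outlier depth pixels filtered out.

```bash
cat > fit.py <<'E'
from h import *
def comp(P,m,lo,hi,lab):
    m=m&(P[...,2]>lo)&(P[...,2]<hi)
    n,l,st,_=cv2.connectedComponentsWithStats(m.astype(np.uint8),connectivity=8)
    if n<2: print(lab,"none");return
    k=1+np.argmax(st[1:,4]); rect(P,l==k,lab)
E
python3 - <<'E'
from fit import *
v,u=np.mgrid[:384,:512]
for n,(a,b) in {"top":((216,211),(316,227)),"side":((232,180),(243,225))}.items():
    c=dict(np.load(f"c_{n}.npz"));P=cloud(c)
    N=lambda x,y,r:(abs(u-x)<r)&(abs(v-y)<r)
    print(n);comp(P,N(*a,34),.018,.032,"plate");comp(P,N(*a,34),.044,.056,"ribtop")
    comp(P,N(*b,36),.050,.062,"rim");comp(P,N(*b,36),.002,.010,"foot")
c=camera("wrist");print(c["T_tool_cam"].round(4).tolist(),c["K"].round(1).tolist())
E
```

```text
top
plate 1205 c 538.2 98.4 size 93.9 68.7 long-axis deg 17.5 zmed 0.0237
ribtop 130 c 538.1 98.4 size 39.7 14.1 long-axis deg 16.5 zmed 0.0491
rim 322 c 499.8 -109.6 size 83.9 60.7 long-axis deg 22.4 zmed 0.0553
foot 710 c 497.1 -109.0 size 137.7 88.9 long-axis deg 19.3 zmed 0.0063
side
plate 509 c 533.6 96.4 size 92.0 70.1 long-axis deg 16.6 zmed 0.022
ribtop 219 c 503.0 -88.6 size 79.5 37.0 long-axis deg -16.1 zmed 0.0504
rim 340 c 495.2 -111.7 size 77.5 60.0 long-axis deg 21.6 zmed 0.0528
foot 778 c 495.7 -110.9 size 115.8 79.3 long-axis deg 21.7 zmed 0.0045
[[0.0004, 0.9743, 0.2253, 0.0665], [1.0, -0.0002, -0.0007, 0.0011], [-0.0006, 0.2253, -0.9743, -0.1799], [0.0, 0.0, 0.0, 1.0]] [[308.4, 0.0, 257.2], [0.0, 308.4, 190.1], [0.0, 0.0, 1.0]]
```

jog_arm --rows '[[[0.028,-0.0193,0],0,0.094],[[0.028,-0.0193,0],0,0.094],[[0.028,-0.0193,0],0,0.094],[[0.028,-0.0193,0],0,0.094],[[0.028,-0.0193,0],0,0.094],[[0.028,-0.0193,0],0,0.094],[[0.028,-0.0193,0],0,0.094],[[0.028,-0.0193,0],0,0.094],[[0.028,-0.0193,0],0,0.094],[[0.028,-0.0193,0],0,0.094],[[0.028,-0.0193,0],0,0.094],[[0.028,-0.0193,0],0,0.094]]'

```text
time_s: 1.85
ee_pos: [0.4106, -0.2138, 0.2056]
eef_rot: [3.141, -0.0, 0.275]
force: [-0.7, -0.3, -0.7]
grip_width: 0.0937
grip_force: 0.0
```

jog_arm --rows '[[[0.028,-0.0193,0.012],0,0.094],[[0.028,-0.0193,0.012],0,0.094],[[0.028,-0.0193,0.012],0,0.094],[[0.028,-0.0193,0.012],0,0.094],[[0,0,0],-3.2,0.094],[[0,0,0],-3.2,0.094],[[0,0,0],0,0.094],[[0,0,0],0,0.094]]'

```text
time_s: 2.52
ee_pos: [0.4966, -0.1106, 0.1575]
eef_rot: [3.142, -0.0, 0.385]
force: [-0.2, 0.0, -0.2]
grip_width: 0.0937
grip_force: 0.0
```

```bash
cat >> fit.py <<'E'
def wrist(name):
    from scipy.spatial.transform import Rotation as Ro
    o=get_obs();c=camera("wrist")
    T=np.eye(4);T[:3,:3]=Ro.from_euler("xyz",o["eef_rot"]).as_matrix();T[:3,3]=o["ee_pos"]
    print("tcp",o["ee_pos"].round(4),"rpy",np.degrees(o["eef_rot"]).round(2),"t",round(o["time_s"],2),"F",np.round(o["force"],2),"w",o["grip_width"])
    c["world_from_camera"]=T@c["T_tool_cam"];c["T"]=T
    cv2.imwrite(f"pics/{name}.png",c["image"][...,::-1]);return c
E
python3 - <<'E'
from fit import *
c=wrist("w_box");P=cloud(c);A=np.ones((384,512),bool)
d=spot_point("box_rim",c);print(d[:2]);
if d:
    print(wp(c,d[0]["at"][0]*512,d[0]["at"][1]*384,z=.056))
B=np.hypot(P[...,0]-.4975,P[...,1]+.1105)<.085
for lo,hi in((.052,.060),(.054,.062),(.03,.062),(.002,.010)):comp(P,B,lo,hi,f"{lo}")
E
```

```text
tcp [ 0.4966 -0.1106  0.1575] rpy [180.    -0.    22.05] t 2.52 F [-0.17  0.03 -0.22] w 0.09368182122341737
[{'at': [0.502, 0.4977], 'p': 0.64}]
[ 0.49741184 -0.11172837  0.056     ]
0.052 1301 c 498.6 -110.9 size 80.7 60.0 long-axis deg 22.3 zmed 0.0558
0.054 1165 c 499.1 -110.7 size 76.1 60.0 long-axis deg 22.3 zmed 0.0561
0.03 2333 c 496.9 -106.4 size 83.8 69.7 long-axis deg 22.0 zmed 0.0496
0.002 1747 c 498.8 -111.9 size 116.8 80.5 long-axis deg 23.6 zmed 0.0067
```

View pics/w_box.png

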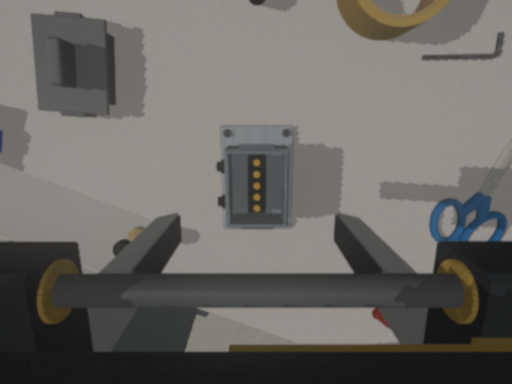

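The wrist view shows the box rim centred at about (257,187), with the grey cover at upper left. The rim fit of 76 x 60 mm matches the stated size. Next I'll move over the cover.

jog_arm --rows '[[[0.0193,-0.0296,0],0,0.094],[[0.0193,-0.0296,0],0,0.094],[[0.0193,-0.0296,0],0,0.094],[[0.0193,-0.0296,0],0,0.094],[[0.0193,-0.0296,0],0,0.094],[[0.0193,-0.0296,0],0,0.094],[[0,0,0],4.9,0.094],[[0,0,0],0,0.094],[[0,0,0],0,0.094]]'

```text
time_s: 3.37
ee_pos: [0.5369, 0.0972, 0.1575]
eef_rot: [3.141, 0.0, 0.302]
force: [-0.2, -0.4, -0.2]
grip_width: 0.0939
grip_force: 0.0
```

Run:
```python
from fit import *
c=wrist("w_cov");P=cloud(c)
d=spot_point("cover_handle",c);print(d[:2]);
if d: print(wp(c,d[0]["at"][0]*512,d[0]["at"][1]*384,z=.036))
B=np.hypot(P[...,0]-.537,P[...,1]-.0975)<.07
for lo,hi in((.020,.027),(.015,.03),(.045,.055),(.04,.06)):comp(P,B,lo,hi,f"{lo}")
```

```text
tcp [0.5369 0.0972 0.1575] rpy [179.99   0.    17.31] t 3.37 F [-0.22 -0.39 -0.22] w 0.093903209764272
[{'at': [0.2455, 0.6638], 'p': 0.94}, {'at': [0.4963, 0.4875], 'p': 0.81}]
[0.42604668 0.20629455 0.036     ]
0.02 4888 c 537.4 96.9 size 92.6 69.1 long-axis deg 17.6 zmed 0.0239
0.015 4893 c 537.4 96.9 size 92.6 69.1 long-axis deg 17.6 zmed 0.0239
0.045 587 c 537.1 97.0 size 39.8 13.7 long-axis deg 17.3 zmed 0.0494
0.04 599 c 537.2 97.1 size 40.1 13.8 long-axis deg 17.3 zmed 0.0493
```

View pics/w_cov.png

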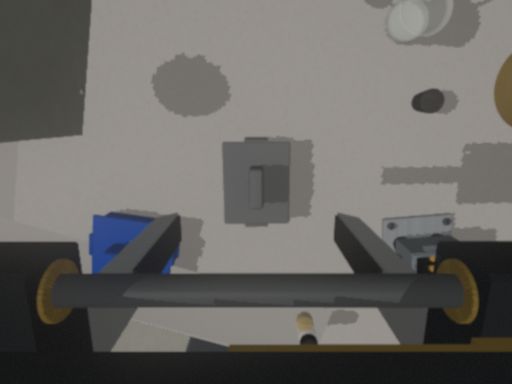

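The grey cover is centred at (257,183) between the fingers and aligned, and the blue one at lower left stays clear. Descending now.

jog_arm --rows '[[[0,0,0.025],0,0.05],[[0,0,0.025],0,0.05],[[0,0,0.025],0,0.05],[[0,0,0.02],0,0.05],[[0,0,0.015],0,0.05],[[0,0,0.01],0,0.05],[[0,0,0.006],0,0.05],[[0,0,0.0045],0,0.05],[[0,0,0],0,0.05],[[0,0,0],0,0.05]]'

```text
time_s: 4.3
ee_pos: [0.5373, 0.0974, 0.0276]
eef_rot: [3.141, -0.001, 0.301]
force: [-0.5, -0.3, 0.4]
grip_width: 0.0501
grip_force: 0.0
```

jog_arm --rows '[[[0,0,0],0,0.008],[[0,0,0],0,0.008],[[0,0,0],0,0.008],[[0,0,0],0,0.008],[[0,0,0],0,0.008],[[0,0,0],0,0.008]]' --squeeze 40

```text
time_s: 4.8
ee_pos: [0.537, 0.0976, 0.027]
eef_rot: [-3.142, -0.0, 0.301]
force: [0.4, -0.0, -0.2]
grip_width: 0.0134
grip_force: 39.3
```

jog_arm --rows '[[[0,0,-0.01],0,0.008],[[0,0,-0.025],0,0.008],[[0,0,-0.035],0,0.008],[[0,0,-0.035],0,0.008],[[0,0,-0.025],0,0.008],[[0,0,0],0,0.008]]'

```text
time_s: 5.3
ee_pos: [0.5389, 0.0979, 0.1632]
eef_rot: [3.14, -0.008, 0.301]
force: [-0.2, 0.0, 0.1]
grip_width: 0.0138
grip_force: 40.0
```

jog_arm --rows '[[[-0.01,0.0189,0],0,0.008],[[-0.014,0.0268,0],0,0.008],[[-0.014,0.0268,0],0,0.008],[[-0.014,0.0268,0],0,0.008],[[-0.014,0.0268,0],0,0.008],[[-0.014,0.0268,0],0,0.008],[[-0.01,0.0189,0],0,0.008],[[-0.008,0.0158,0],0,0.008],[[0,0,0.01],-2.5,0.008],[[0,0,0.01],-2.5,0.008],[[0,0,0],0,0.008],[[0,0,0],0,0.008]]'

```text
time_s: 6.3
ee_pos: [0.4987, -0.1105, 0.1368]
eef_rot: [-3.141, 0.001, 0.387]
force: [-0.2, 0.6, -0.6]
grip_width: 0.0138
grip_force: 40.0
```

Run:
```python
from fit import *
o=get_obs();T=o["ee_pos"];y=o["eef_rot"][2];d=np.array([.4991,-.1107])-T[:2]
print(T,np.degrees(y),"tool dx,dy mm",1000*(d@[np.cos(y),np.sin(y)]),1000*(d@[np.sin(y),-np.cos(y)]),o["force"],o["moment"],o["grip_width"])
c=camera("side");P=cloud(c);cv2.imwrite("pics/s2.png",cv2.resize(c["image"][110:270,160:340],None,fx=4,fy=3.7,interpolation=2)[...,::-1])
c=wrist("w2");P=cloud(c)
# in-hand cover, tool frame
B=np.hypot(P[...,0]-T[0],P[...,1]-T[1])<.07
for lo in (-.012,-.008):comp(P,B,T[2]+lo,T[2]+.006,f"inhand {lo}")
```

```text
[ 0.49866358 -0.11054315  0.1368273 ] 22.169887198546373 tool dx,dy mm 0.3449688445933162 0.3099418125149146 [-0.16730298  0.60398482 -0.64613627] [ 0.03158148 -0.01609655 -0.04410596] 0.013769598627505004
tcp [ 0.499  -0.1105  0.1373] rpy [-180.      0.     22.17] t 6.35 F [-0.12  0.58 -0.25] w 0.013581925688615841
inhand -0.012 7332 c 517.0 -104.8 size 69.2 56.6 long-axis deg -67.8 zmed 0.1342
inhand -0.008 7332 c 517.0 -104.8 size 69.2 56.6 long-axis deg -67.8 zmed 0.1342
```

View pics/s2.png

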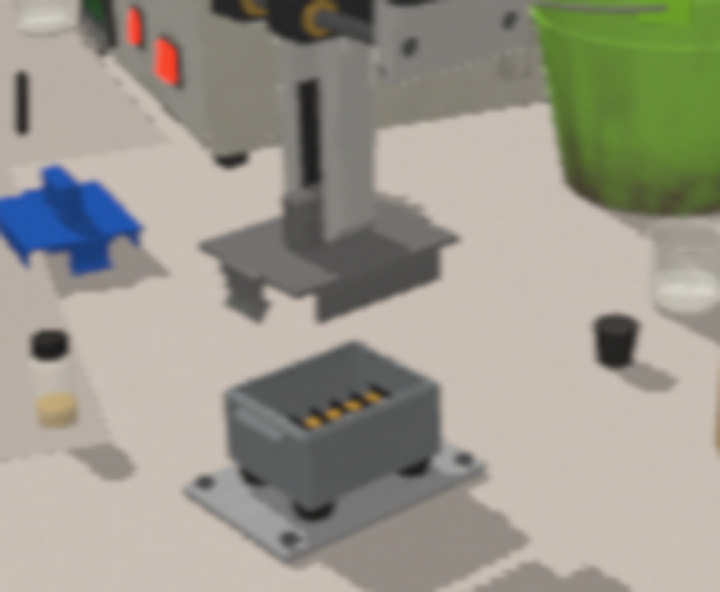

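View pics/w2.png

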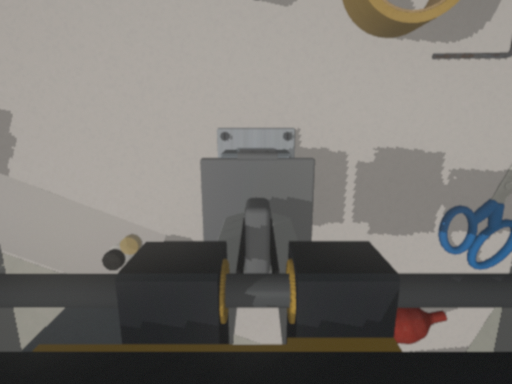

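The side crop shows the cover held level above the box with clear space round it. The wrist view shows the plate spanning columns 202–314 and the foot plate 217–295. I'll check the relative sideways offset numerically from these.

Run:
```python
from fit import *
c=wrist("w3");P=cloud(c);T=c["T"];Q=(P-T[:3,3])@T[:3,:3]*1000  # tool frame mm
def st(m,l):
    q=Q[m];print(l,len(q),"x",np.percentile(q[:,0],[0.5,99.5]).round(1),"y",np.percentile(q[:,1],[.5,50,99.5]).round(2),"z",q[:,2].mean().round(1))
v,u=np.mgrid[:384,:512]
pl=(abs(Q[...,2]-3.5)<4)&(u>195)&(u<322)&(v<240)&(v>140);st(pl,"plate")
q=Q[pl];A=np.c_[q[:,:2],np.ones(len(q))];k=np.linalg.lstsq(A,q[:,2],rcond=None)[0];print("slope deg x,y",np.degrees(k[:2]))
for r in (170,190,210,230):
    m=pl&(v==r);print(r,"plate edges u",u[m].min(),u[m].max(),"y",(Q[m][:,1].min()).round(1),Q[m][:,1].max().round(1))
for r in (132,138,144):
    m=(v==r)&(abs(P[...,2]-.006)<.004)&(u>190)&(u<330);print(r,"foot u",u[m].min(),u[m].max(),"y",Q[m][:,1].min().round(1),Q[m][:,1].max().round(1))
m=(P[...,2]>.049)&(P[...,2]<.062)&(u>200)&(u<320)&(v<160);st(m,"rim")
rb=(Q[...,2]<-8)&(Q[...,2]>-25)&(u>235)&(u<285)&(v>185)&(v<240);st(rb,"rib")
b=dict(camera("side"));S=(cloud(b)-T[:3,3])@T[:3,:3]*1000;W=cloud(b)
m=(abs(S[...,2]-3.5)<3)&(np.hypot(S[...,0],S[...,1])<65);st(m,"side plate")
m=(abs(W[...,2]-.0055)<.003)&(np.hypot(S[...,0],S[...,1])<75);st(m,"side foot")
m=(W[...,2]>.05)&(W[...,2]<.06)&(np.hypot(S[...,0],S[...,1])<60);st(m,"side rim")
```

```text
tcp [ 0.4992 -0.1105  0.1375] rpy [ 1.7998e+02 -2.0000e-02  2.2190e+01] t 6.4 F [-0.3   0.44 -0.24] w 0.013655533387844719
plate 7197 x [-7.2 46.8] y [-32.37   1.32  35.55] z 3.2
slope deg x,y [0.01781616 0.05188528]
170 plate edges u 201 314 y -32.4 35.6
190 plate edges u 202 313 y -32.2 35.5
210 plate edges u 203 312 y -31.9 35.3
230 plate edges u 203 311 y -32.8 35.4
132 foot u 202 319 y -53.9 63.6
138 foot u 217 316 y -38.7 60.9
144 foot u 203 294 y -53.4 38.3
rim 132 x [34.7 40.9] y [-29.44 -16.14  29.49] z 82.2
rib 1200 x [ 2.4 20.2] y [-10.16   1.86  16.21] z -20.3
side plate 700 x [25.8 40.1] y [-26.3   -8.9   10.04] z 2.3
side foot 744 x [-9.1 35.2] y [-30.36  -6.93  11.67] z -51.0
side rim 339 x [ 4.  20.1] y [-24.03  -7.63   7.21] z -12.9
```

The plate sits about +0.5 to 1.5 mm in tool y relative to the box, within bevel capture. I'll shift by −0.8 mm and lower to just above engagement, watching force.

jog_arm --rows '[[[0,-0.0008,0.01],0,0.008],[[0,0,0.015],0,0.008],[[0,0,0.015],0,0.008],[[0,0,0.01],0,0.008],[[0,0,0.004],0,0.008],[[0,0,0],0,0.008],[[0,0,0],0,0.008]]'

```text
time_s: 7.08
ee_pos: [0.4989, -0.1099, 0.0832]
eef_rot: [3.141, -0.0, 0.388]
force: [-0.0, 0.3, -1.4]
grip_width: 0.014
grip_force: 40.0
```

jog_arm --rows '[[[0,0,0.002],0,0.008],[[0,0,0.002],0,0.008],[[0,0,0.002],0,0.008],[[0,0,0],0,0.008],[[0,0,0],0,0.008]]'

```text
time_s: 7.5
ee_pos: [0.4987, -0.1099, 0.077]
eef_rot: [3.142, -0.0, 0.388]
force: [0.3, -0.1, -0.4]
grip_width: 0.0136
grip_force: 40.0
```

jog_arm --rows '[[[0,0,0.0015],0,0.008],[[0,0,0.0015],0,0.008],[[0,0,0],0,0.008],[[0,0,0],0,0.008]]'

```text
time_s: 7.83
ee_pos: [0.4986, -0.1099, 0.0738]
eef_rot: [-3.141, 0.0, 0.388]
force: [-0.1, 0.4, -0.6]
grip_width: 0.0137
grip_force: 40.0
```

jog_arm --rows '[[[0,0,0.001],0,0.008],[[0,0,0.001],0,0.008],[[0,0,0],0,0.008],[[0,0,0],0,0.008]]'

```text
time_s: 8.17
ee_pos: [0.4986, -0.1099, 0.0719]
eef_rot: [-3.141, 0.0, 0.388]
force: [-0.1, -0.1, -0.6]
grip_width: 0.0135
grip_force: 40.0
```

jog_arm --rows '[[[0,0,0.001],0,0.008],[[0,0,0.001],0,0.008],[[0,0,0],0,0.008]]'

```text
time_s: 8.42
ee_pos: [0.4986, -0.11, 0.0699]
eef_rot: [3.142, 0.0, 0.388]
force: [-0.7, -0.3, 0.7]
grip_width: 0.014
grip_force: 40.0
```

jog_arm --rows '[[[0,0,0.001],0,0.008],[[0,0,0],0,0.008],[[0,0,0],0,0.008]]'

```text
time_s: 8.67
ee_pos: [0.4988, -0.11, 0.0691]
eef_rot: [3.141, -0.0, 0.388]
force: [0.1, 0.2, 2.7]
grip_width: 0.0136
grip_force: 40.0
```

jog_arm --rows '[[[0,0,0.001],0,0.008],[[0,0,0],0,0.008],[[0,0,0],0,0.008]]'

```text
time_s: 8.92
ee_pos: [0.4988, -0.1099, 0.0681]
eef_rot: [3.141, -0.0, 0.388]
force: [-1.0, 0.0, 4.7]
grip_width: 0.0137
grip_force: 40.0
```

Contact came at the expected height, with no sideways force. I'll continue in 1 mm steps.

jog_arm --rows '[[[0,0,0.001],0,0.008],[[0,0,0],0,0.008],[[0,0,0],0,0.008]]'

```text
time_s: 9.17
ee_pos: [0.4989, -0.11, 0.0671]
eef_rot: [3.141, -0.0, 0.388]
force: [-0.1, -0.4, 5.1]
grip_width: 0.0135
grip_force: 40.0
```

jog_arm --rows '[[[0,0,0.001],0,0.008],[[0,0,0],0,0.008],[[0,0,0],0,0.008]]'

```text
time_s: 9.42
ee_pos: [0.4989, -0.11, 0.0663]
eef_rot: [3.141, -0.001, 0.388]
force: [-1.0, -0.2, 6.4]
grip_width: 0.0136
grip_force: 40.0
```

jog_arm --rows '[[[0,0,0.001],0,0.008],[[0,0,0],0,0.008],[[0,0,0],0,0.008]]'

```text
time_s: 9.67
ee_pos: [0.4991, -0.11, 0.0654]
eef_rot: [3.141, -0.001, 0.388]
force: [-0.7, 0.2, 9.2]
grip_width: 0.0137
grip_force: 40.0
```

jog_arm --rows '[[[0,0,0.001],0,0.008],[[0,0,0],0,0.008],[[0,0,0],0,0.008]]'

```text
time_s: 9.92
ee_pos: [0.4992, -0.11, 0.0646]
eef_rot: [3.141, -0.001, 0.388]
force: [-0.1, 0.2, 11.0]
grip_width: 0.0138
grip_force: 40.0
```

jog_arm --rows '[[[0,0,0.001],0,0.008],[[0,0,0],0,0.008],[[0,0,0],0,0.008]]'

```text
time_s: 10.17
ee_pos: [0.4993, -0.11, 0.0638]
eef_rot: [3.141, -0.001, 0.388]
force: [-0.8, 0.8, 13.3]
grip_width: 0.0141
grip_force: 40.0
```

jog_arm --rows '[[[0,0,0.001],0,0.008],[[0,0,0],0,0.008],[[0,0,0],0,0.008]]'

```text
time_s: 10.42
ee_pos: [0.4992, -0.11, 0.0623]
eef_rot: [3.141, -0.001, 0.388]
force: [2.5, -0.9, 5.2]
grip_width: 0.0136
grip_force: 40.0
```

jog_arm --rows '[[[0,0,0.0007],0,0.008],[[0,0,0],0,0.008],[[0,0,0],0,0.008]]'

```text
time_s: 10.67
ee_pos: [0.4992, -0.11, 0.0616]
eef_rot: [3.141, -0.001, 0.388]
force: [1.0, -1.0, 7.2]
grip_width: 0.0134
grip_force: 40.0
```

jog_arm --rows '[[[0,0,0.0007],0,0.008],[[0,0,0],0,0.008],[[0,0,0],0,0.008]]'

```text
time_s: 10.92
ee_pos: [0.4992, -0.11, 0.0611]
eef_rot: [3.141, -0.001, 0.388]
force: [0.8, -0.1, 8.1]
grip_width: 0.0138
grip_force: 40.0
```

jog_arm --rows '[[[0,0,0.0007],0,0.008],[[0,0,0],0,0.008],[[0,0,0],0,0.008]]'

```text
time_s: 11.17
ee_pos: [0.4992, -0.11, 0.0605]
eef_rot: [3.141, -0.001, 0.388]
force: [0.8, -0.7, 11.1]
grip_width: 0.0137
grip_force: 40.0
```

jog_arm --rows '[[[0,0,0.0007],0,0.008],[[0,0,0],0,0.008],[[0,0,0],0,0.008]]'

```text
time_s: 11.42
ee_pos: [0.4992, -0.11, 0.0599]
eef_rot: [3.141, -0.001, 0.388]
force: [-0.6, 0.7, 13.1]
grip_width: 0.0139
grip_force: 40.0
```

jog_arm --rows '[[[0,0,0.0007],0,0.008],[[0,0,0],0,0.008],[[0,0,0],0,0.008]]'

```text
time_s: 11.67
ee_pos: [0.4993, -0.11, 0.0594]
eef_rot: [3.141, -0.001, 0.388]
force: [-1.7, 0.5, 14.8]
grip_width: 0.0138
grip_force: 40.0
```

Run:
```python
from fit import *
c=camera("side");P=cloud(c);cv2.imwrite("pics/s4.png",cv2.resize(c["image"][160:270,190:300],None,fx=5,fy=5,interpolation=2)[...,::-1])
```

```text
(no output)
```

View pics/s4.png

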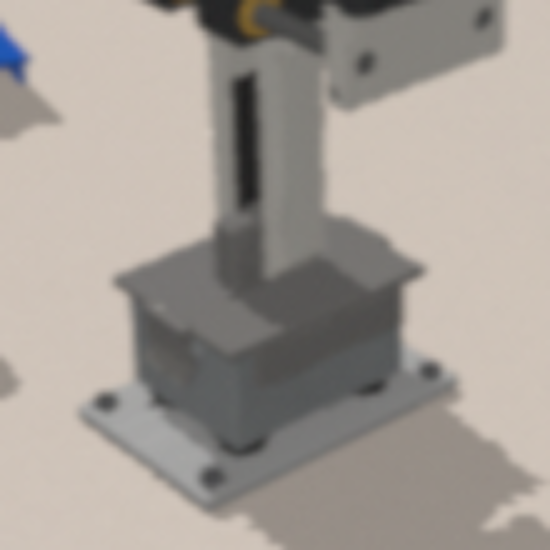

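The side crop shows the plate flush on the box and the near clip hanging flat. The stiffness slope matches the bare springs. I'll unload, then open the fingers.

jog_arm --rows '[[[0,0,-0.0015],0,0.008],[[0,0,-0.0015],0,0.008],[[0,0,-0.001],0,0.008],[[0,0,0],0,0.008],[[0,0,0],0,0.008]]'

```text
time_s: 12.13
ee_pos: [0.4989, -0.1099, 0.0625]
eef_rot: [3.141, -0.001, 0.388]
force: [2.2, -1.1, 3.8]
grip_width: 0.014
grip_force: 40.0
```

jog_arm --rows '[[[0,0,-0.001],0,0.008],[[0,0,0],0,0.008],[[0,0,0],0,0.008]]'

```text
time_s: 12.38
ee_pos: [0.4984, -0.1098, 0.0632]
eef_rot: [-3.141, 0.001, 0.388]
force: [0.6, 0.3, 1.7]
grip_width: 0.0136
grip_force: 40.0
```

jog_arm --rows '[[[0,0,0],0,0.04],[[0,0,0],0,0.04],[[0,0,0],0,0.04],[[0,0,0],0,0.04],[[0,0,-0.01],0,0.04],[[0,0,-0.025],0,0.04],[[0,0,-0.03],0,0.04],[[0,0,-0.03],0,0.04],[[0,0,0],0,0.04],[[0,0,0],0,0.04]]'

```text
time_s: 13.22
ee_pos: [0.4993, -0.1101, 0.1604]
eef_rot: [3.139, -0.003, 0.388]
force: [0.2, 0.1, -0.2]
grip_width: 0.0399
grip_force: 0.0
```

Run:
```python
from fit import *
c=wrist("w5");P=cloud(c);v,u=np.mgrid[:384,:512]
B=np.hypot(P[...,0]-.499,P[...,1]+.1105)<.07
for lo,hi in((.055,.066),(.08,.095),(.002,.010)):comp(P,B,lo,hi,f"{lo}")
m=B&(P[...,2]>.055)&(P[...,2]<.066);q=P[m];k=np.linalg.lstsq(np.c_[q[:,:2]-[.499,-.1105],np.ones(len(q))],q[:,2],rcond=None)[0]
print("plate plane deg",np.degrees(k[:2]),"z",k[2])
s=camera("side");a=c["image"][90:270,160:350];b=s["image"][160:270,190:300]
cv2.imwrite("pics/end.png",np.hstack([cv2.resize(a,(420,400)),cv2.resize(b,(380,400))])[...,::-1])
```

```text
tcp [ 0.4993 -0.1101  0.1604] rpy [ 1.7988e+02 -1.5000e-01  2.2250e+01] t 13.22 F [ 0.2   0.11 -0.22] w 0.03989212859365214
0.055 5924 c 499.4 -111.4 size 93.2 69.2 long-axis deg 22.5 zmed 0.0606
0.08 737 c 499.4 -111.2 size 39.7 14.7 long-axis deg 22.7 zmed 0.0861
0.002 1084 c 544.5 -92.2 size 77.7 19.0 long-axis deg -67.8 zmed 0.0068
plate plane deg [-0.01234724 -0.00567064] z 0.06062613801909143
```

View pics/end.png

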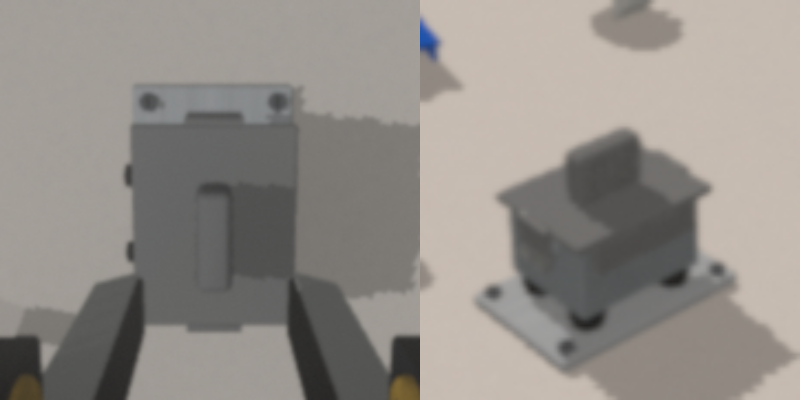

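The cover is level, its plate top is at 60.6 mm (60 expected), it is centred, and both clips hang closed. Handing in.

```bash
python3 -c "
from station import *
print(hand_in())"
```

```text
the job is handed in; nothing more can be done
None
```

The grey cover is snapped onto the terminal box, released and handed in. My last measurement had it level, within about 0.6 mm of home height and 1 mm sideways, with both clips closed. The highest wrist force I read while pressing was about 15 N, and the glassware, tape and stopper were not touched. The hand-in returned no verdict.

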